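# Push-fit plug into a floating air coupler

### The job

Take the square-headed steel plug out of the rack and push it gently down into the push-fit air coupler in the floating mount until it snaps in and locks; the coupler sits a few millimetres off the middle of its mount, so feel for its mouth. Then tug the plug firmly upward, without jerking, so that the coupler lifts a couple of millimetres off its seat and stays up for a moment while the plug holds, then let go and leave it locked in. Leave the round-headed plug in the rack.

Things in the scene. Friction and masses are not known exactly. Their poses are not given: they have to be found in the camera images.
- plug: Loose bare-steel plug, about 0.12 kg, standing upright in one of the two rack holes (either). Origin: centre of the underside of its flange, z up. From the origin up: round flange 40 mm wide, 6 mm thick, then the square head. Below: a round stem, 36 mm long and 22 mm wide, with a lock groove 15 mm wide from 16 to 28 mm below the origin.
- plug_head (a point): Centre of the plug's square head, 24 mm above the plug's origin: 26 x 26 mm, 36 mm tall, sides along the plug's x and y. Grip it here from above.
- plug_tip (a point): Centre of the lower end of the plug's stem, 36 mm below the plug's origin; the last 3 mm are chamfered from 22 to 19 mm in diameter.
- round_plug: The other loose plug, steel, with a round head 32 mm wide and a thicker stem (26 mm) that does not fit the coupler. Origin: centre of the underside of its 40 mm flange. Stays in the rack.
- rack: Fixed aluminium rack: a plate 80 x 150 mm, top 65 mm above the worktop, on two end legs; two 30 mm holes, 40 mm either side of the middle along its y. The plugs hang in the holes, flanges on the plate. Origin: centre of the underside.
- mount: Fixed floating mount: a 112 mm square steel base plate with a grey 84 mm square housing up to 55 mm high, in it the round upright steel coupler: 68 mm disc on the housing, 48 mm knurled sleeve, flat rim from 24 to 43 mm diameter round the 24 mm bore. Origin: centre of the underside, z up.
- mount_mouth (a point): Point on the middle axis of the MOUNT at the height of the coupler's rim (90 mm above the mount's underside). The coupler floats sideways and its bore stands 4.5 to 6.5 mm off this point, in any direction; the offset is not measured. It slides sideways under about 3 N and stays where it is pushed.
- pawl_level (a point): Point on the mount's axis 26 mm below the mouth: three sprung pawls snap in behind the plug's bead here. They resist from tip about 20 mm deep on, with about 5 to 12 N, and lock when the tip is 34 mm deep; 2 mm more brings the flange hard onto the rim. Let go, the plug rests locked, flange 2 mm above the rim. Over 60 N between plug and coupler damages it.
- coupler (a joint): Lift of the coupler off its seat, m: 0 down, 0.004 upper stop. A spring and its weight hold it down: it begins to lift at about 7 N of upward pull on the locked plug, and takes about 13 N at the stop. Lifted over 0.0015 m (9 to 10 N) for 0.2 s counts as tugged.
- poppet (a joint): Depression of the sprung valve disc in the bottom of the bore, m: 0 untouched (until the tip is 30 mm deep), 0.004 with the plug locked and at rest, 0.006 with the flange on the rim. It pushes the plug up with 3 to 6 N.
Things that resemble listed ones, but are neither listed nor needed, are in the scene too. Leave any orange or turquoise look-alike of the plug alone.

How it is judged:
By the outcome, as a careful person would: the job done as asked, in the order asked, and still so for the second after the job is handed in, with the robot touching nothing.
It also fails if it takes over 51 s, if anything falls off the work surface, if the arm or the gripper's body presses on something with over 40 N, if the wrist force passes 120 N, or if a joint passes its speed limit or range.

### The arm

A 6-joint arm with a two-finger parallel gripper is mounted at the origin on a cart in front of the work surface, level with it; the furniture and walls round the work are solid. World frame = base frame: x ahead of the robot, y to its left, z up, the work surface at z = 0. Lengths are in mm, angles in rad, forces in N, time in s.
With the tool pointing down it reaches from about 350 to 775 mm from the base axis. Payload 7.3 kg.
Tool frame: the origin (TCP) lies at the very end of the fingers, on their centre line; the grasp point (between the pads) lies bot.grip_point_offset behind it (bot.grip_point_offset is the distance from the TCP to the grasp point, in mm); z points along the fingers, y is the line along which they close (so a half turn about z gives the same grasp; the last joint's range is limited). The gripper opens to 92 mm and grips with 3 to 60 N. Pads are 19 mm wide; open, the fingers measure 130 mm over their backs; the gripper's body (75 mm by 190 mm) begins 47 mm behind the grasp point.
Start: joints at [1.037, 0.342, 1.524, -0, 1.275, -0.146], TCP at [198.519, 486.042, 205.841] pointing down, gripper open.
Joint ranges: [-2.53, 2.53], [-0.77, 2.02], [0.04, 2.7], [-1, 4.14], [0.28, 2.66], [-3.11, 3.11]. Speed limits (rad/s): [2.57, 2.57, 3.14, 3.14, 3.14, 3.14].

### API

Orientations are given as [roll, pitch, yaw] about the fixed x, y, z axes, in that order (R = Rz(yaw) Ry(pitch) Rx(roll)).
In Python, from plant import bot gives the robot as it stands. The module is installed in compiled form; this text tells all that it offers.
- The arm moves only by the tool carry_out, never from a script. Its argument "plan" is a list of rows, each an object of numbers: "tx", "ty", "tz": the shift along the world's x, y, z in mm; "rx", "ry", "rz": the turn, a rotation vector about the world's x, y, z in rad. A call has 1 to 12 rows; each row shifts and turns the commanded pose from where the row before left it; what a row does not reach is not made up. A row lasts 1/10 s, in which the tool goes at most 50 mm and 8.59 degrees, less where a joint would pass 70% of its speed; a pose out of reach is approached as far as the arm can. A call with a gripper value outside its range is refused whole. "gripper" is the closure, from 0 (fully open) to 1 (shut), set as the call begins (left out, the last holds). The fingers move at their own pace and stop on an object; the grip force is fixed at half the most. Time passes only in rows, so rows that do not move let the fingers close. It gives the time, the measured TCP pose, the force, the opening and the grip force at its end, in the units of the state.
- bot.get_obs(): the state, without advancing time (a new reading comes with each control period).
- bot.capture(name): name is "scene" or "top"; returns the picture (400x640x3 uint8, red, green, blue); there is no depth.
- bot.camera_model(name): a dict with "camera_matrix" (3x3 intrinsics, pixels), "dist" ([k1, k2, p1, p2, k3] as OpenCV has them; the pictures are not rectified), "R" (3x3) and "t" (3): a world point X has camera coordinates R X + t. Camera axes: x right, y down, z forward; pixel columns grow to the right and rows downward; lengths in mm; the calibration is good to about 2 mm. A picture is of the moment at which its call begins. camera_model takes no time and is no camera call.
- bot.close_job(): hands the job in; it is judged then, once.
The state is a dict: "time": time; "joint_positions": joint angles; "dq": joint speeds; "tau": joint torques, N m; "tool_pos": TCP position; "tcp_rot": TCP orientation; "contact_force": force on the tool from outside, world axes, zero at the start; "moment": the same for the moment, N m; "grip_width": finger opening in mm; "finger_force": force on a finger pad.
Only numpy, scipy, OpenCV 4.12 (cv2) and the standard library are available. Lean on these libraries where they do the work, as an engineer would, in place of code of your own. Each camera call takes 0.05 s, during which the arm holds its last target. There are 200 camera calls.

## Working session

There is one attempt and no reset: what is moved stays moved. The work goes in short steps, Python scripts to look and compute and a tool call to move; the robot and the scene stay as the last step left them, time stands still between calls to the robot, and variables do not carry over. Pictures are saved under pics/ and viewed, at most 10 in all, crops included, and the job is handed in when it is done.

Besides the shell and the picture viewer there is one more tool, called after "Emit:" as name(argument=value, ...) on one line, values as JSON. carry_out: Moves the arm, as the interface text tells. Its arguments: {"type":"object","properties":{"plan":{"type":"array"},"gripper":{"type":"number"}},"required":["plan"]}

```bash
mkdir -p pics; cat > h.py <<'E'
import numpy as np, cv2
from plant import bot
def ray(cam,px):
    c=bot.camera_model(cam);K=np.array(c["camera_matrix"]);d=np.array(c["dist"]);R=np.array(c["R"]);t=np.array(c["t"]).ravel()
    u=cv2.undistortPoints(np.array([[px]],float),K,d).ravel()
    return -R.T@t, R.T@np.array([u[0],u[1],1])
def on(cam,px,z):
    o,v=ray(cam,px); return (o+v*(z-o[2])/v[2]).round(1)
def proj(cam,X):
    c=bot.camera_model(cam);r,_=cv2.Rodrigues(np.array(c["R"]))
    return cv2.projectPoints(np.array(X,float).reshape(-1,1,3),r,np.array(c["t"],float).ravel(),np.array(c["camera_matrix"]),np.array(c["dist"]))[0].reshape(-1,2).round(1)
def snap(cam,n):
    i=bot.capture(cam); cv2.imwrite(f"pics/{n}.png",i[:,:,::-1]); return i
E
python3 - <<'E'
from h import *
snap("scene","s0");snap("top","t0")
o=bot.get_obs();print(o,bot.grip_point_offset)
for c in("scene","top"):print(c,ray(c,(320,200)))
E
```

```text
{'time': 0.1, 'joint_positions': array([ 1.03698380e+00,  3.42695280e-01,  1.52487396e+00, -2.14884774e-05,
        1.27539721e+00, -1.46029060e-01]), 'dq': array([ 5.63504719e-04, -2.55389723e-03, -9.92270329e-04, -4.67570854e-05,
        5.49347643e-04, -9.81586364e-04]), 'tau': array([ 9.05940869e-04, -4.32004809e+01, -2.44694424e+01,  7.18954951e-02,
        5.26627118e-02, -7.40117343e-05]), 'tool_pos': array([198.3320916 , 485.69686872, 205.20914378]), 'tcp_rot': array([-3.14023048e+00, -1.79572617e-04,  2.75381533e+00]), 'contact_force': array([-0.44328046,  0.25669322, -0.01002407]), 'moment': array([0.00765666, 0.0096194 , 0.02687745]), 'finger_force': 0.0, 'grip_width': 92.1040478163357} 18.8
scene (array([  40.00957946, -436.51633077,  746.41609908]), array([ 0.51508429,  0.31583643, -0.79690652]))
top (array([ 319.55144523, -138.48562754,  906.08328481]), array([ 0.17514784, -0.02079525, -0.98449588]))
```

View pics/s0.png

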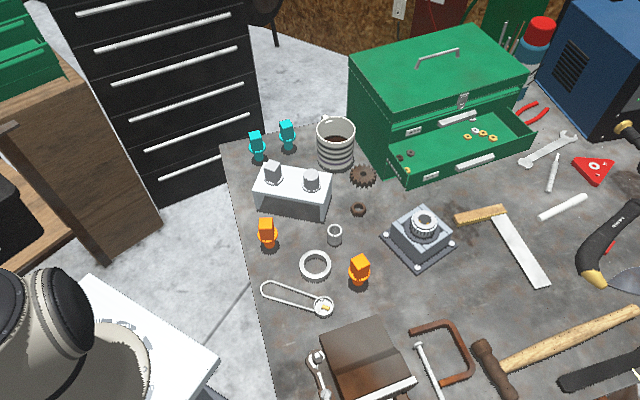

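View pics/t0.png

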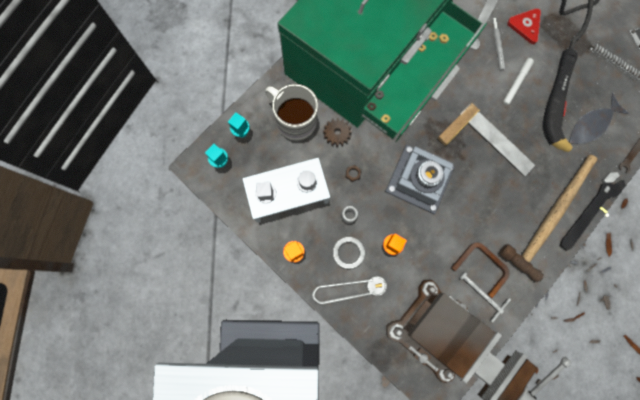

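Candidates for the plug:
- Grey square head in the rack: scene (273,172), top (265,190). This is the one I choose.
- Round-headed plug in the rack: scene (311,180), top (307,180).
- Turquoise look-alikes: scene (257,145) and (287,135).
- Orange look-alikes: scene (267,232) and (359,270).

The mount is at scene (420,235), top (425,178). I'll check the choice in one close crop.

```bash
python3 - <<'E'
from h import *
s=cv2.imread("pics/s0.png");t=cv2.imread("pics/t0.png")
a=cv2.resize(t[150:225,235:335],(800,600),interpolation=cv2.INTER_CUBIC)[:, :]
def cr(i,x,y,w=100,h=75): return cv2.resize(i[y:y+h,x:x+w],(400,300),interpolation=cv2.INTER_CUBIC)
cv2.imwrite("pics/c0.png",np.vstack([np.hstack([cr(t,237,150),cr(t,375,140)]),np.hstack([cr(s,245,150),cr(s,372,198)])]))
for X,c,z in [((265,190),"top",95),((273,172),"scene",95),((307,180),"top",95),((425,178),"top",50),((420,235),"scene",50)]:print(c,X,on(c,X,z))
E
```

```text
top (265, 190) [480.2 -54.3  95. ]
scene (273, 172) [474.3 -60.7  95. ]
top (307, 180) [ 500.8 -130.9   95. ]
top (425, 178) [ 520.5 -362.8   50. ]
scene (420, 235) [ 514.  -368.8   50. ]
```

View pics/c0.png

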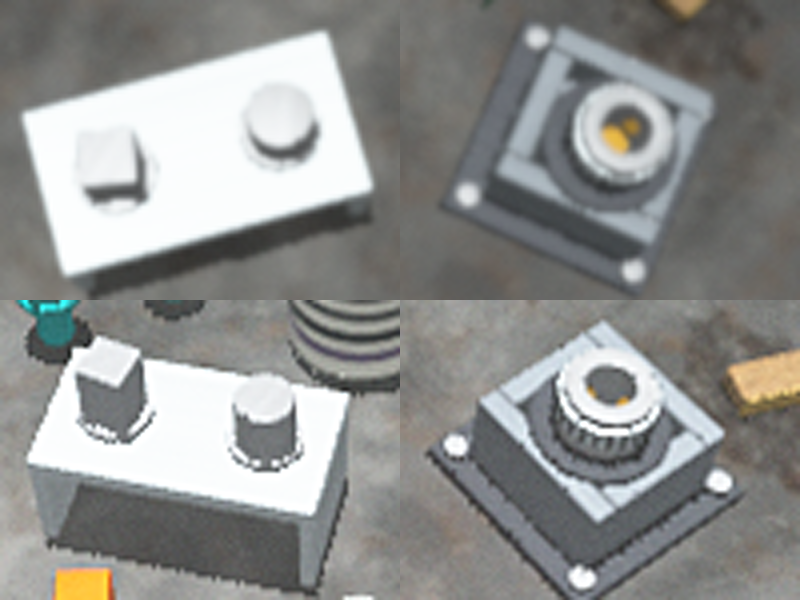

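The square bare-steel head is in the left rack hole at top (264,189.5), scene (272.5,165). The round-headed one is in the right hole. The coupler rim is at about top (430.5,172), scene (424.5,219). I'll measure both properly next.

```bash
cat > m.py <<'E'
from h import *
def tri(pt,ps):
    o1,v1=ray("top",pt);o2,v2=ray("scene",ps)
    s=np.linalg.lstsq(np.c_[v1,-v2],o2-o1,rcond=None)[0];a=o1+v1*s[0];b=o2+v2*s[1];return ((a+b)/2).round(1),np.linalg.norm(a-b).round(1)
def blobs(img,x,y,w,h,lo,hi,k=8):
    g=cv2.resize(img[y:y+h,x:x+w],None,fx=k,fy=k,interpolation=cv2.INTER_CUBIC);g=cv2.cvtColor(g,cv2.COLOR_BGR2GRAY)
    cs,hi_=cv2.findContours(cv2.inRange(g,lo,hi),cv2.RETR_CCOMP,cv2.CHAIN_APPROX_NONE)
    out=[]
    for c in cs:
        if cv2.contourArea(c)>10*k*k:
            e=cv2.fitEllipse(c); out.append((np.array(e[0])+.5)/k-.5+[x,y]); out[-1]=(out[-1].round(2),(np.array(e[1])/k).round(1),round(cv2.contourArea(c)/k/k,1))
    return out
E
python3 - <<'E'
from m import *
s=cv2.imread("pics/s0.png");t=cv2.imread("pics/t0.png")
for th in(150,170,190):
    print(th,"top rim",blobs(t,412,154,36,36,th,255)); print("scene rim",blobs(s,404,202,40,40,th,255))
T=[on("top",p,65) for p in [(243,178.75),(318.75,158),(329.5,197),(253.5,218.75)]]
S=[on("scene",(245+x/4,150+y/4),65) for x,y in[(28,163),(75,48),(350,95),(315,213)]]
print("rack",T,np.mean(T,0),S,np.mean(S,0))
print("head",tri((264,189.5),(272.5,165.2)),on("top",(264,189.5),107),on("scene",(272.5,165.2),107))
print("bore",tri((430.7,172),(424.5,219.2)))
print("headcorners",[on("top",(237+x/4,150+y/4),107) for x,y in[(82,135),(132,128),(137,180),(85,187)]],[on("scene",(245+x/4,150+y/4),107) for x,y in[(78,68),(97,40),(143,52),(122,83)]])
print("bolts",[on("top",(375+x/4,140+y/4),10) for x,y in[(138,38),(67,195),(234,271)]],[on("scene",(372+x/4,198+y/4),10) for x,y in[(57,147),(182,277),(320,182)]])
E
```

```text
150 top rim [(array([432.75, 170.46]), array([29.2, 34.1]), 673.8), (array([431.83, 171.12]), array([ 9.9, 13.5]), 94.5), (array([442.64, 166.79]), array([4.6, 8.4]), 23.8), (array([413.8 , 158.68]), array([ 5.5, 13.6]), 45.8)]
scene rim [(array([407.01, 237.06]), array([ 3. , 14.2]), 23.3), (array([439.8 , 236.65]), array([ 5.8, 14. ]), 50.7), (array([423.7 , 218.68]), array([25.1, 37.9]), 666.4), (array([422.91, 227.94]), array([ 3. , 12.2]), 16.3), (array([424.35, 218.83]), array([ 9.4, 12.9]), 94.6)]
170 top rim [(array([445.98, 172.16]), array([3. , 9.1]), 19.5), (array([430.15, 172.15]), array([22.9, 24.7]), 439.9), (array([431.76, 171.18]), array([10.8, 14.2]), 110.4), (array([436.67, 159.31]), array([ 3.5, 32.8]), 76.2), (array([413.29, 157.76]), array([ 3.9, 11.8]), 30.4)]
scene rim [(array([406.94, 237.02]), array([ 2.6, 13.9]), 19.4), (array([439.9 , 236.63]), array([ 5.4, 13.7]), 45.9), (array([423.71, 218.74]), array([24.7, 37.4]), 641.0), (array([423.47, 222.52]), array([13.2, 19.8]), 26.7), (array([424.34, 218.85]), array([ 9.8, 13.3]), 102.0)]
190 top rim [(array([430
[... 595 characters left out ...]
), array([ 552.9, -153.9,   65. ]), array([ 477.2, -177. ,   65. ])] [492.325 -94.05   65.   ]
head (array([480.1, -54.8, 105.9]), np.float64(3.5)) [478.7 -53.7 107. ] [480.7 -56.6 107. ]
bore (array([ 524.6, -365.4,   86.8]), np.float64(2.3))
headcorners [array([489. , -41.4, 107. ]), array([492.8, -64. , 107. ]), array([468.9, -67.2, 107. ]), array([465.1, -43.9, 107. ])] [array([468.7, -45.6, 107. ]), array([489., -43., 107.]), array([493.9, -67.5, 107. ]), array([471.5, -70. , 107. ])]
bolts [array([ 590.1, -342.2,   10. ]), array([ 505.6, -303.7,   10. ]), array([ 468.1, -389.2,   10. ])] [array([ 507.4, -305.9,   10. ]), array([ 470.7, -389. ,   10. ]), array([ 554.6, -427.4,   10. ])]
```

```bash
python3 - <<'E'
from m import *
for p in[(431.8,171.15),(431.5,171.4),(430.1,172.1)]:print("top bore",on("top",p,90))
print("scene bore",on("scene",(424.34,218.85),90))
print("housing top z55 top",[on("top",(375+x/4,140+y/4),55) for x,y in[(155,26),(312,103),(250,245),(95,162)]])
print("housing scene",[on("scene",(372+x/4,198+y/4),55) for x,y in[(200,21),(353,135),(200,221),(78,102)]])
print("mug/toolbox",on("top",(297,112),90),on("top",(360,125),60),on("top",(283,20),180))
print("proj mount mouth", proj("top",(530,-366,90)),proj("scene",(530,-366,90)))
E
```

```text
top bore [ 524.7 -365.7   90. ]
top bore [ 524.2 -365.1   90. ]
top bore [ 522.8 -362.4   90. ]
scene bore [ 523.8 -366.    90. ]
housing top z55 top [array([ 583. , -340.7,   55. ]), array([ 545.7, -418.6,   55. ]), array([ 473.6, -384.9,   55. ]), array([ 513. , -309.4,   55. ])]
housing scene [array([ 582.7, -343.7,   55. ]), array([ 555.9, -432.3,   55. ]), array([ 475.4, -387.8,   55. ]), array([ 507.4, -311.6,   55. ])]
mug/toolbox [ 635.2 -108.5   90. ] [ 622.9 -232.9   60. ] [776.6 -81.1 180. ]
proj mount mouth [[431.9 168.4]] [[425.6 216.5]]
```

Emit:
carry_out(plan=[{"rz": -0.149,"tx": 25,"ty": -38},{"rz": -0.149,"tx": 25,"ty": -38},{"rz": -0.149,"tx": 25,"ty": -38},{"rz": -0.149,"tx": 25,"ty": -38},{"rz": -0.149,"tx": 25,"ty": -38},{"rz": -0.149,"tx": 25,"ty": -38},{"rz": -0.149,"tx": 25,"ty": -38},{"tx": 25,"ty": -38},{"tx": 25,"ty": -38},{"tx": 25,"ty": -38},{"tx": 10,"ty": -45},{"tx": 10,"ty": -45}])

```text
invalid input at $.plan[0]: expected keys tx, ty, tz, rx, ry, rz
```

Emit:
carry_out(plan=[{"tx": 25,"ty": -35,"tz": 0,"rx": 0,"ry": 0,"rz": -0.145},{"tx": 25,"ty": -35,"tz": 0,"rx": 0,"ry": 0,"rz": -0.145},{"tx": 25,"ty": -35,"tz": 0,"rx": 0,"ry": 0,"rz": -0.145},{"tx": 25,"ty": -35,"tz": 0,"rx": 0,"ry": 0,"rz": -0.145},{"tx": 25,"ty": -35,"tz": 0,"rx": 0,"ry": 0,"rz": -0.145},{"tx": 25,"ty": -35,"tz": 0,"rx": 0,"ry": 0,"rz": -0.145},{"tx": 25,"ty": -35,"tz": 0,"rx": 0,"ry": 0,"rz": -0.145},{"tx": 25,"ty": -35,"tz": 0,"rx": 0,"ry": 0,"rz": 0},{"tx": 25,"ty": -35,"tz": 0,"rx": 0,"ry": 0,"rz": 0},{"tx": 25,"ty": -35,"tz": 0,"rx": 0,"ry": 0,"rz": 0},{"tx": 15,"ty": -40,"tz": 0,"rx": 0,"ry": 0,"rz": 0},{"tx": 0,"ty": 0,"tz": 0,"rx": 0,"ry": 0,"rz": 0}])

```text
time: 1.3
tool_pos: [465.0, 91.9, 205.3]
tcp_rot: [-3.141, 0.001, 1.734]
contact_force: [0.0, 1.1, -0.9]
grip_width: 91.9
finger_force: 0.0
```

Emit:
carry_out(plan=[{"tx": 5,"ty": -40,"tz": 0,"rx": 0,"ry": 0,"rz": -0.02},{"tx": 5,"ty": -40,"tz": 0,"rx": 0,"ry": 0,"rz": 0},{"tx": 5,"ty": -40,"tz": 0,"rx": 0,"ry": 0,"rz": 0},{"tx": 0,"ty": -27,"tz": -10,"rx": 0,"ry": 0,"rz": 0},{"tx": 0,"ty": 0,"tz": -30,"rx": 0,"ry": 0,"rz": 0},{"tx": 0,"ty": 0,"tz": -30,"rx": 0,"ry": 0,"rz": 0},{"tx": 0,"ty": 0,"tz": -25,"rx": 0,"ry": 0,"rz": 0},{"tx": 0,"ty": 0,"tz": -20,"rx": 0,"ry": 0,"rz": 0},{"tx": 0,"ty": 0,"tz": -10,"rx": 0,"ry": 0,"rz": 0},{"tx": 0,"ty": 0,"tz": 0,"rx": 0,"ry": 0,"rz": 0},{"tx": 0,"ty": 0,"tz": 0,"rx": 0,"ry": 0,"rz": 0}])

```text
time: 2.4
tool_pos: [479.0, -50.8, 81.4]
tcp_rot: [3.141, 0.0, 1.719]
contact_force: [-0.2, 0.6, -0.4]
grip_width: 91.7
finger_force: 0.0
```

```bash
python3 - <<'E'
from h import *
a=snap("scene","s1");b=snap("top","t1")
c=lambda i,x,y:cv2.resize(i[y:y+75,x:x+100],(400,300),interpolation=cv2.INTER_CUBIC)
cv2.imwrite("pics/c1.png",np.hstack([c(a,225,130),c(b,225,150)])[:,:,::-1])
E
```

```text
(no output)
```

View pics/c1.png

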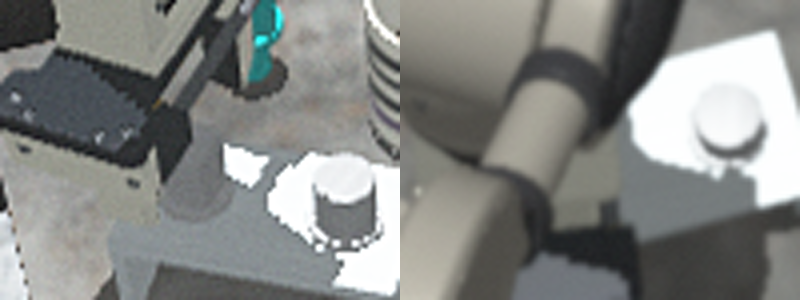

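The gripper now hides the square head, and the round plug stands untouched at scene (311,175), so there is nothing in the way. I'll correct by 4 mm in y, lower slightly and close.

Emit:
carry_out(plan=[{"tx": 1,"ty": -4,"tz": -3,"rx": 0,"ry": 0,"rz": 0},{"tx": 0,"ty": 0,"tz": -2,"rx": 0,"ry": 0,"rz": 0},{"tx": 0,"ty": 0,"tz": 0,"rx": 0,"ry": 0,"rz": 0}])

```text
time: 2.8
tool_pos: [479.4, -55.1, 75.8]
tcp_rot: [-3.142, -0.0, 1.718]
contact_force: [-0.4, 0.4, 0.2]
grip_width: 91.8
finger_force: 0.0
```

Emit:
carry_out(gripper=1, plan=[{"tx": 0,"ty": 0,"tz": 0,"rx": 0,"ry": 0,"rz": 0},{"tx": 0,"ty": 0,"tz": 0,"rx": 0,"ry": 0,"rz": 0},{"tx": 0,"ty": 0,"tz": 0,"rx": 0,"ry": 0,"rz": 0},{"tx": 0,"ty": 0,"tz": 0,"rx": 0,"ry": 0,"rz": 0},{"tx": 0,"ty": 0,"tz": 0,"rx": 0,"ry": 0,"rz": 0},{"tx": 0,"ty": 0,"tz": 0,"rx": 0,"ry": 0,"rz": 0},{"tx": 0,"ty": 0,"tz": 0,"rx": 0,"ry": 0,"rz": 0},{"tx": 0,"ty": 0,"tz": 0,"rx": 0,"ry": 0,"rz": 0}])

```text
time: 3.6
tool_pos: [479.5, -55.0, 75.9]
tcp_rot: [3.141, 0.0, 1.719]
contact_force: [-0.3, -0.9, 0.4]
grip_width: 32.4
finger_force: 0.0
```

Emit:
carry_out(plan=[{"tx": 0,"ty": 0,"tz": 0,"rx": 0,"ry": 0,"rz": 0},{"tx": 0,"ty": 0,"tz": 0,"rx": 0,"ry": 0,"rz": 0},{"tx": 0,"ty": 0,"tz": 0,"rx": 0,"ry": 0,"rz": 0},{"tx": 0,"ty": 0,"tz": 0,"rx": 0,"ry": 0,"rz": 0}])

```text
time: 4.0
tool_pos: [479.6, -55.0, 75.9]
tcp_rot: [3.141, 0.0, 1.719]
contact_force: [1.2, -0.2, -1.2]
grip_width: 25.5
finger_force: 29.9
```

Emit:
carry_out(plan=[{"tx": 0,"ty": 0,"tz": 5,"rx": 0,"ry": 0,"rz": 0},{"tx": 0,"ty": 0,"tz": 10,"rx": 0,"ry": 0,"rz": 0},{"tx": 0,"ty": 0,"tz": 20,"rx": 0,"ry": 0,"rz": 0},{"tx": 0,"ty": 0,"tz": 25,"rx": 0,"ry": 0,"rz": 0},{"tx": 0,"ty": 0,"tz": 25,"rx": 0,"ry": 0,"rz": 0},{"tx": 0,"ty": 0,"tz": 20,"rx": 0,"ry": 0,"rz": 0},{"tx": 0,"ty": 0,"tz": 10,"rx": 0,"ry": 0,"rz": 0},{"tx": 0,"ty": 0,"tz": 0,"rx": 0,"ry": 0,"rz": 0}])

```text
time: 4.8
tool_pos: [480.2, -55.1, 192.4]
tcp_rot: [3.139, 0.001, 1.719]
contact_force: [-0.5, -0.1, -1.3]
grip_width: 25.8
finger_force: 29.9
```

Emit:
carry_out(plan=[{"tx": 2,"ty": -10,"tz": 0,"rx": 0,"ry": 0,"rz": 0},{"tx": 4,"ty": -25,"tz": 0,"rx": 0,"ry": 0,"rz": 0},{"tx": 5,"ty": -36,"tz": 0,"rx": 0,"ry": 0,"rz": 0},{"tx": 5,"ty": -38,"tz": 0,"rx": 0,"ry": 0,"rz": 0},{"tx": 5,"ty": -38,"tz": 0,"rx": 0,"ry": 0,"rz": 0},{"tx": 5,"ty": -38,"tz": 0,"rx": 0,"ry": 0,"rz": 0},{"tx": 5,"ty": -38,"tz": 0,"rx": 0,"ry": 0,"rz": 0},{"tx": 5,"ty": -38,"tz": 0,"rx": 0,"ry": 0,"rz": 0},{"tx": 5,"ty": -28,"tz": 0,"rx": 0,"ry": 0,"rz": 0},{"tx": 3,"ty": -16,"tz": 0,"rx": 0,"ry": 0,"rz": 0},{"tx": 1,"ty": -6,"tz": 0,"rx": 0,"ry": 0,"rz": 0},{"tx": 0,"ty": 0,"tz": -15,"rx": 0,"ry": 0,"rz": 0}])

```text
time: 6.0
tool_pos: [524.7, -367.6, 176.0]
tcp_rot: [3.14, 0.002, 1.718]
contact_force: [0.6, 0.0, -0.7]
grip_width: 25.6
finger_force: 29.9
```

Emit:
carry_out(plan=[{"tx": 0,"ty": 0,"tz": -10,"rx": 0,"ry": 0,"rz": 0},{"tx": 0,"ty": 0,"tz": 0,"rx": 0,"ry": 0,"rz": 0},{"tx": 0,"ty": 0,"tz": 0,"rx": 0,"ry": 0,"rz": 0},{"tx": 0,"ty": 0,"tz": 0,"rx": 0,"ry": 0,"rz": 0}])

```text
time: 6.4
tool_pos: [524.8, -365.8, 166.5]
tcp_rot: [3.141, 0.001, 1.719]
contact_force: [-0.6, 0.3, -0.5]
grip_width: 25.7
finger_force: 29.9
```

```bash
python3 - <<'E'
from h import *
a=snap("scene","s2");b=snap("top","t2")
c=lambda i,x,y:cv2.resize(i[y:y+100,x:x+100],(400,400),interpolation=cv2.INTER_CUBIC)
cv2.imwrite("pics/c2.png",np.hstack([c(a,370,150),c(b,375,120)])[:,:,::-1])
o=bot.get_obs();print(o["tool_pos"],o["contact_force"],o["finger_force"])
p=o["tool_pos"]
print([(proj(c,[p-[0,0,10.9],p-[0,0,46.9]])) for c in("scene","top")])
E
```

```text
[ 524.80284402 -365.96846379  166.62395841] [-0.42314622 -0.09044974 -1.98378459] 29.86255556344986
[array([[431.5, 196.8],
       [427.5, 209. ]]), array([[441.9, 162.2],
       [436.3, 167.2]])]
```

View pics/c2.png

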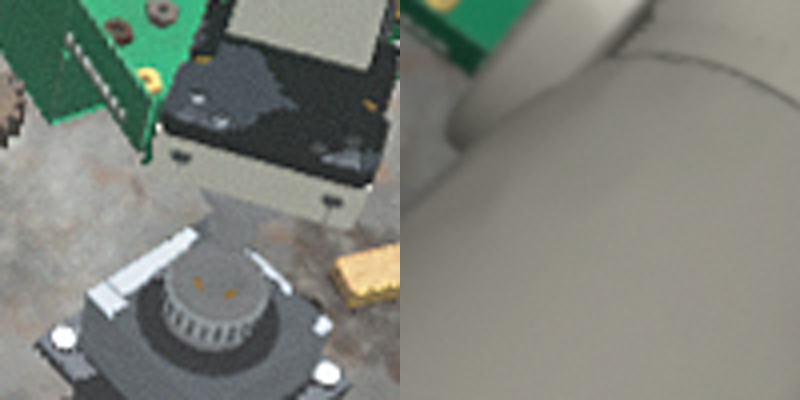

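The gripper hides the plug; a dark stem end shows just above the rim at scene (429,208), close to the predicted tip (427.5,209). The grip force and width confirm it is held. I'll descend by feel.

Emit:
carry_out(plan=[{"tx": -0.5,"ty": 0,"tz": -10,"rx": 0,"ry": 0,"rz": 0},{"tx": 0,"ty": 0,"tz": -10,"rx": 0,"ry": 0,"rz": 0},{"tx": 0,"ty": 0,"tz": -5,"rx": 0,"ry": 0,"rz": 0},{"tx": 0,"ty": 0,"tz": -2,"rx": 0,"ry": 0,"rz": 0},{"tx": 0,"ty": 0,"tz": 0,"rx": 0,"ry": 0,"rz": 0}])

```text
time: 7.0
tool_pos: [523.9, -365.8, 138.3]
tcp_rot: [-3.141, -0.001, 1.719]
contact_force: [-0.1, -0.1, -1.7]
grip_width: 25.5
finger_force: 29.9
```

Emit:
carry_out(plan=[{"tx": 0,"ty": 0,"tz": -1,"rx": 0,"ry": 0,"rz": 0},{"tx": 0,"ty": 0,"tz": -1,"rx": 0,"ry": 0,"rz": 0},{"tx": 0,"ty": 0,"tz": -1,"rx": 0,"ry": 0,"rz": 0},{"tx": 0,"ty": 0,"tz": -0.5,"rx": 0,"ry": 0,"rz": 0},{"tx": 0,"ty": 0,"tz": 0,"rx": 0,"ry": 0,"rz": 0}])

```text
time: 7.5
tool_pos: [524.0, -365.9, 135.3]
tcp_rot: [3.142, -0.0, 1.719]
contact_force: [-0.4, -0.2, -1.2]
grip_width: 25.4
finger_force: 29.9
```

Still free at TCP 135.3, so I continue gently.

Emit:
carry_out(plan=[{"tx": 0,"ty": 0,"tz": -0.7,"rx": 0,"ry": 0,"rz": 0},{"tx": 0,"ty": 0,"tz": -0.7,"rx": 0,"ry": 0,"rz": 0},{"tx": 0,"ty": 0,"tz": -0.6,"rx": 0,"ry": 0,"rz": 0},{"tx": 0,"ty": 0,"tz": 0,"rx": 0,"ry": 0,"rz": 0}])

```text
time: 7.9
tool_pos: [523.9, -366.0, 133.2]
tcp_rot: [-3.142, -0.0, 1.719]
contact_force: [0.7, 0.7, -1.3]
grip_width: 25.6
finger_force: 29.9
```

Emit:
carry_out(plan=[{"tx": 0,"ty": 0,"tz": -0.7,"rx": 0,"ry": 0,"rz": 0},{"tx": 0,"ty": 0,"tz": -0.7,"rx": 0,"ry": 0,"rz": 0},{"tx": 0,"ty": 0,"tz": -0.6,"rx": 0,"ry": 0,"rz": 0},{"tx": 0,"ty": 0,"tz": 0,"rx": 0,"ry": 0,"rz": 0}])

```text
time: 8.3
tool_pos: [524.0, -365.9, 131.2]
tcp_rot: [-3.142, -0.0, 1.719]
contact_force: [1.1, -0.3, 0.2]
grip_width: 25.6
finger_force: 29.9
```

The tip is about 5.7 mm into the bore with almost no force. I'll go on to where the pawls start.

Emit:
carry_out(plan=[{"tx": 0,"ty": 0,"tz": -1.5,"rx": 0,"ry": 0,"rz": 0},{"tx": 0,"ty": 0,"tz": -1.5,"rx": 0,"ry": 0,"rz": 0},{"tx": 0,"ty": 0,"tz": -1.5,"rx": 0,"ry": 0,"rz": 0},{"tx": 0,"ty": 0,"tz": -1.5,"rx": 0,"ry": 0,"rz": 0},{"tx": 0,"ty": 0,"tz": 0,"rx": 0,"ry": 0,"rz": 0}])

```text
time: 8.8
tool_pos: [523.9, -365.9, 125.0]
tcp_rot: [-3.141, -0.0, 1.719]
contact_force: [0.3, -1.2, -1.0]
grip_width: 25.6
finger_force: 29.9
```

Emit:
carry_out(plan=[{"tx": 0,"ty": 0,"tz": -1.5,"rx": 0,"ry": 0,"rz": 0},{"tx": 0,"ty": 0,"tz": -1.5,"rx": 0,"ry": 0,"rz": 0},{"tx": 0,"ty": 0,"tz": -1.5,"rx": 0,"ry": 0,"rz": 0},{"tx": 0,"ty": 0,"tz": -1.5,"rx": 0,"ry": 0,"rz": 0},{"tx": 0,"ty": 0,"tz": 0,"rx": 0,"ry": 0,"rz": 0}])

```text
time: 9.3
tool_pos: [523.9, -365.9, 119.0]
tcp_rot: [-3.141, -0.0, 1.719]
contact_force: [-0.4, -0.3, -0.9]
grip_width: 25.6
finger_force: 29.9
```

Emit:
carry_out(plan=[{"tx": 0,"ty": 0,"tz": -1,"rx": 0,"ry": 0,"rz": 0},{"tx": 0,"ty": 0,"tz": -1,"rx": 0,"ry": 0,"rz": 0},{"tx": 0,"ty": 0,"tz": -1,"rx": 0,"ry": 0,"rz": 0},{"tx": 0,"ty": 0,"tz": -1,"rx": 0,"ry": 0,"rz": 0},{"tx": 0,"ty": 0,"tz": -1,"rx": 0,"ry": 0,"rz": 0},{"tx": 0,"ty": 0,"tz": -1,"rx": 0,"ry": 0,"rz": 0}])

```text
time: 9.9
tool_pos: [524.4, -366.9, 115.1]
tcp_rot: [3.14, 0.003, 1.719]
contact_force: [-2.7, -1.1, 11.8]
grip_width: 26.0
finger_force: 29.9
```

Emit:
carry_out(plan=[{"tx": 0,"ty": 0,"tz": -1,"rx": 0,"ry": 0,"rz": 0},{"tx": 0,"ty": 0,"tz": -1,"rx": 0,"ry": 0,"rz": 0},{"tx": 0,"ty": 0,"tz": -1,"rx": 0,"ry": 0,"rz": 0},{"tx": 0,"ty": 0,"tz": -1,"rx": 0,"ry": 0,"rz": 0}])

```text
time: 10.3
tool_pos: [525.2, -367.3, 112.9]
tcp_rot: [3.138, 0.005, 1.719]
contact_force: [-2.1, 0.8, 15.6]
grip_width: 25.7
finger_force: 29.9
```

Emit:
carry_out(plan=[{"tx": 0,"ty": 0,"tz": -1,"rx": 0,"ry": 0,"rz": 0},{"tx": 0,"ty": 0,"tz": -1,"rx": 0,"ry": 0,"rz": 0},{"tx": 0,"ty": 0,"tz": -1,"rx": 0,"ry": 0,"rz": 0},{"tx": 0,"ty": 0,"tz": 0,"rx": 0,"ry": 0,"rz": 0}])

```text
time: 10.7
tool_pos: [524.6, -366.5, 107.6]
tcp_rot: [3.14, 0.002, 1.719]
contact_force: [0.2, -2.5, 4.5]
grip_width: 25.5
finger_force: 29.9
```

Emit:
carry_out(plan=[{"tx": 0,"ty": 0,"tz": -1,"rx": 0,"ry": 0,"rz": 0},{"tx": 0,"ty": 0,"tz": -1,"rx": 0,"ry": 0,"rz": 0},{"tx": 0,"ty": 0,"tz": -1,"rx": 0,"ry": 0,"rz": 0},{"tx": 0,"ty": 0,"tz": 0,"rx": 0,"ry": 0,"rz": 0}])

```text
time: 11.1
tool_pos: [524.5, -366.4, 104.1]
tcp_rot: [3.14, 0.001, 1.719]
contact_force: [-0.1, -0.2, 6.3]
grip_width: 25.4
finger_force: 29.9
```

Emit:
carry_out(plan=[{"tx": 0,"ty": 0,"tz": -0.5,"rx": 0,"ry": 0,"rz": 0},{"tx": 0,"ty": 0,"tz": -0.5,"rx": 0,"ry": 0,"rz": 0},{"tx": 0,"ty": 0,"tz": -0.5,"rx": 0,"ry": 0,"rz": 0},{"tx": 0,"ty": 0,"tz": 0,"rx": 0,"ry": 0,"rz": 0}])

```text
time: 11.5
tool_pos: [524.2, -366.1, 101.9]
tcp_rot: [3.141, 0.0, 1.719]
contact_force: [-0.4, -1.5, 4.8]
grip_width: 25.5
finger_force: 29.9
```

Emit:
carry_out(plan=[{"tx": 0,"ty": 0,"tz": -0.5,"rx": 0,"ry": 0,"rz": 0},{"tx": 0,"ty": 0,"tz": -0.5,"rx": 0,"ry": 0,"rz": 0},{"tx": 0,"ty": 0,"tz": -0.5,"rx": 0,"ry": 0,"rz": 0},{"tx": 0,"ty": 0,"tz": 0,"rx": 0,"ry": 0,"rz": 0}])

```text
time: 11.9
tool_pos: [524.2, -366.1, 100.7]
tcp_rot: [3.141, 0.001, 1.719]
contact_force: [0.3, -0.2, 5.8]
grip_width: 25.8
finger_force: 29.9
```

Emit:
carry_out(plan=[{"tx": 0,"ty": 0,"tz": -0.5,"rx": 0,"ry": 0,"rz": 0},{"tx": 0,"ty": 0,"tz": -0.5,"rx": 0,"ry": 0,"rz": 0},{"tx": 0,"ty": 0,"tz": -0.5,"rx": 0,"ry": 0,"rz": 0},{"tx": 0,"ty": 0,"tz": 0,"rx": 0,"ry": 0,"rz": 0}])

```text
time: 12.3
tool_pos: [524.4, -366.3, 100.5]
tcp_rot: [3.14, 0.002, 1.719]
contact_force: [-2.0, 0.7, 12.9]
grip_width: 25.8
finger_force: 29.9
```

The force has risen with almost no further travel, so the flange is on the rim. Now a slow upward tug.

Emit:
carry_out(plan=[{"tx": 0,"ty": 0,"tz": 0.5,"rx": 0,"ry": 0,"rz": 0},{"tx": 0,"ty": 0,"tz": 0.5,"rx": 0,"ry": 0,"rz": 0},{"tx": 0,"ty": 0,"tz": 0.5,"rx": 0,"ry": 0,"rz": 0},{"tx": 0,"ty": 0,"tz": 0.5,"rx": 0,"ry": 0,"rz": 0},{"tx": 0,"ty": 0,"tz": 0.5,"rx": 0,"ry": 0,"rz": 0},{"tx": 0,"ty": 0,"tz": 0.5,"rx": 0,"ry": 0,"rz": 0},{"tx": 0,"ty": 0,"tz": 0.5,"rx": 0,"ry": 0,"rz": 0},{"tx": 0,"ty": 0,"tz": 0.5,"rx": 0,"ry": 0,"rz": 0},{"tx": 0,"ty": 0,"tz": 0.5,"rx": 0,"ry": 0,"rz": 0},{"tx": 0,"ty": 0,"tz": 0.5,"rx": 0,"ry": 0,"rz": 0},{"tx": 0,"ty": 0,"tz": 0,"rx": 0,"ry": 0,"rz": 0}])

```text
time: 13.4
tool_pos: [523.8, -365.7, 102.9]
tcp_rot: [-3.141, -0.001, 1.719]
contact_force: [1.9, -2.2, -5.0]
grip_width: 25.7
finger_force: 29.9
```

Emit:
carry_out(plan=[{"tx": 0,"ty": 0,"tz": 0.5,"rx": 0,"ry": 0,"rz": 0},{"tx": 0,"ty": 0,"tz": 0.5,"rx": 0,"ry": 0,"rz": 0},{"tx": 0,"ty": 0,"tz": 0.5,"rx": 0,"ry": 0,"rz": 0},{"tx": 0,"ty": 0,"tz": 0,"rx": 0,"ry": 0,"rz": 0}])

```text
time: 13.8
tool_pos: [523.7, -365.5, 104.5]
tcp_rot: [-3.141, -0.001, 1.719]
contact_force: [3.2, -1.3, -11.0]
grip_width: 25.7
finger_force: 29.9
```

Emit:
carry_out(plan=[{"tx": 0,"ty": 0,"tz": 0.5,"rx": 0,"ry": 0,"rz": 0},{"tx": 0,"ty": 0,"tz": 0,"rx": 0,"ry": 0,"rz": 0},{"tx": 0,"ty": 0,"tz": 0,"rx": 0,"ry": 0,"rz": 0},{"tx": 0,"ty": 0,"tz": 0,"rx": 0,"ry": 0,"rz": 0}])

```text
time: 14.2
tool_pos: [523.7, -365.7, 105.5]
tcp_rot: [-3.141, -0.001, 1.719]
contact_force: [2.8, -1.3, -13.2]
grip_width: 25.7
finger_force: 29.9
```

Emit:
carry_out(plan=[{"tx": 0,"ty": 0,"tz": 0.5,"rx": 0,"ry": 0,"rz": 0},{"tx": 0,"ty": 0,"tz": 0,"rx": 0,"ry": 0,"rz": 0},{"tx": 0,"ty": 0,"tz": 0,"rx": 0,"ry": 0,"rz": 0},{"tx": 0,"ty": 0,"tz": 0,"rx": 0,"ry": 0,"rz": 0}])

```text
time: 14.6
tool_pos: [523.8, -365.8, 106.1]
tcp_rot: [-3.141, -0.001, 1.719]
contact_force: [1.0, -0.7, -13.6]
grip_width: 25.6
finger_force: 29.9
```

The pull is about 12 N and rises with lift at the spring's rate, so the plug holds and has stayed up. Now I lower it slowly and release.

Emit:
carry_out(plan=[{"tx": 0,"ty": 0,"tz": -0.5,"rx": 0,"ry": 0,"rz": 0},{"tx": 0,"ty": 0,"tz": -0.5,"rx": 0,"ry": 0,"rz": 0},{"tx": 0,"ty": 0,"tz": -0.5,"rx": 0,"ry": 0,"rz": 0},{"tx": 0,"ty": 0,"tz": -0.5,"rx": 0,"ry": 0,"rz": 0},{"tx": 0,"ty": 0,"tz": -0.5,"rx": 0,"ry": 0,"rz": 0},{"tx": 0,"ty": 0,"tz": -0.5,"rx": 0,"ry": 0,"rz": 0},{"tx": 0,"ty": 0,"tz": -0.5,"rx": 0,"ry": 0,"rz": 0},{"tx": 0,"ty": 0,"tz": -0.5,"rx": 0,"ry": 0,"rz": 0},{"tx": 0,"ty": 0,"tz": 0,"rx": 0,"ry": 0,"rz": 0},{"tx": 0,"ty": 0,"tz": 0,"rx": 0,"ry": 0,"rz": 0}])

```text
time: 15.6
tool_pos: [524.1, -366.2, 102.9]
tcp_rot: [3.141, 0.001, 1.719]
contact_force: [-1.0, -0.7, -5.2]
grip_width: 25.8
finger_force: 29.9
```

Emit:
carry_out(plan=[{"tx": 0,"ty": 0,"tz": -0.5,"rx": 0,"ry": 0,"rz": 0},{"tx": 0,"ty": 0,"tz": -0.3,"rx": 0,"ry": 0,"rz": 0},{"tx": 0,"ty": 0,"tz": 0,"rx": 0,"ry": 0,"rz": 0},{"tx": 0,"ty": 0,"tz": 0,"rx": 0,"ry": 0,"rz": 0}])

```text
time: 16.0
tool_pos: [524.5, -366.5, 102.6]
tcp_rot: [3.14, 0.002, 1.719]
contact_force: [-1.3, 0.8, 4.1]
grip_width: 25.7
finger_force: 29.9
```

Emit:
carry_out(gripper=0, plan=[{"tx": 0,"ty": 0,"tz": 0,"rx": 0,"ry": 0,"rz": 0},{"tx": 0,"ty": 0,"tz": 0,"rx": 0,"ry": 0,"rz": 0},{"tx": 0,"ty": 0,"tz": 0,"rx": 0,"ry": 0,"rz": 0},{"tx": 0,"ty": 0,"tz": 0,"rx": 0,"ry": 0,"rz": 0},{"tx": 0,"ty": 0,"tz": 0,"rx": 0,"ry": 0,"rz": 0},{"tx": 0,"ty": 0,"tz": 0,"rx": 0,"ry": 0,"rz": 0},{"tx": 0,"ty": 0,"tz": 0,"rx": 0,"ry": 0,"rz": 0},{"tx": 0,"ty": 0,"tz": 0,"rx": 0,"ry": 0,"rz": 0}])

```text
time: 16.8
tool_pos: [524.0, -366.0, 101.5]
tcp_rot: [3.142, -0.0, 1.719]
contact_force: [-1.2, -0.2, 0.2]
grip_width: 85.3
finger_force: 0.0
```

Emit:
carry_out(plan=[{"tx": 0,"ty": 0,"tz": 5,"rx": 0,"ry": 0,"rz": 0},{"tx": 0,"ty": 0,"tz": 15,"rx": 0,"ry": 0,"rz": 0},{"tx": 0,"ty": 0,"tz": 25,"rx": 0,"ry": 0,"rz": 0},{"tx": 0,"ty": 0,"tz": 30,"rx": 0,"ry": 0,"rz": 0},{"tx": 0,"ty": 0,"tz": 30,"rx": 0,"ry": 0,"rz": 0},{"tx": -5,"ty": 30,"tz": 0,"rx": 0,"ry": 0,"rz": 0},{"tx": -5,"ty": 35,"tz": 0,"rx": 0,"ry": 0,"rz": 0},{"tx": -5,"ty": 35,"tz": 0,"rx": 0,"ry": 0,"rz": 0},{"tx": -5,"ty": 35,"tz": 0,"rx": 0,"ry": 0,"rz": 0},{"tx": -5,"ty": 35,"tz": 0,"rx": 0,"ry": 0,"rz": 0},{"tx": -5,"ty": 30,"tz": 0,"rx": 0,"ry": 0,"rz": 0},{"tx": 0,"ty": 0,"tz": 0,"rx": 0,"ry": 0,"rz": 0}])

```text
time: 18.0
tool_pos: [493.5, -162.7, 207.4]
tcp_rot: [3.141, -0.001, 1.722]
contact_force: [-0.4, -0.6, 0.1]
grip_width: 91.9
finger_force: 0.0
```

```bash
python3 - <<'E'
from h import *
a=snap("scene","s3");b=snap("top","t3")
c=lambda i,x,y:cv2.resize(i[y:y+100,x:x+100],(400,400),interpolation=cv2.INTER_CUBIC)
cv2.imwrite("pics/c3.png",np.hstack([c(a,370,170),c(b,380,120)])[:,:,::-1])
E
```

```text
(no output)
```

View pics/c3.png

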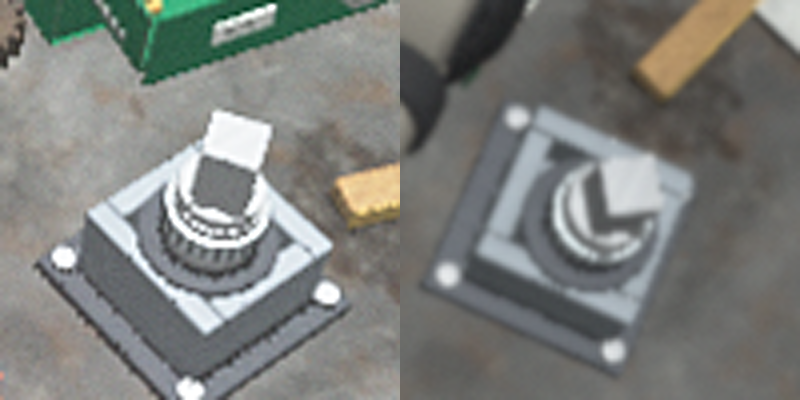

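The plug stands upright in the coupler with its flange just above the rim. The head top is at scene (430,204.5), top (438,166). I'll check its height and hand in if it fits.

```bash
python3 - <<'E'
from m import *
p,e=tri((438,166),(430,204.5));print(p,e)
if 126<p[2]<140: print(bot.close_job())
E
```

```text
[ 524.6 -366.5  133.3] 2.8
the job is handed in; nothing more can be done
None
```

The square-headed plug is locked in the coupler; I tugged it up about 3 mm at roughly 12 N, it held, and I released it and handed the job in at about 18 s, with the round-headed plug left in the rack.

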